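# Find the loose board and push the sharpener's well open

### The job

One of the four identical boards in the top of the knife sharpener's bench box is loose; the other three are wedged from below. Press each with a fingertip on its black dot, without forcing it, until you find the one that rocks; press that end down, then push its raised end up and over, until the board stands open as far as it goes and stays so. Leave the knife, the oil tin, the whetstone and the compound bar where they are, and finish clear of everything.

Things in the scene. Friction and masses are not known exactly. Their poses are not given: they have to be found in the camera images.
- deck: Fixed wooden bench box, 214 x 400 mm, rim 92 mm high. Origin on the table below the line of the four hinge pins, mid-row. x runs along the boards, away from the robot; y across the row. Flush in its top lie four like boards, centre lines at y = -105, -35, 35, 105 mm (board1 to 4), pins 85 mm above the table at x = 0. Under them a well 66 mm deep, far wall at x = 62 mm.
- board1 (a joint): Hinge of board1, pin along deck y: 0 = shut; grows (rad) as the dotted end sinks and the robot-side end rises; stop at 1.35, nearly upright. A free board takes about 4 N on its dot and stays where left; a wedged one gives 1 to 2 mm at most. All look alike when shut; any of the four may be the free one.
- board1_dot (a point): Centre of the flush black dot, 16 mm across, on top of board1, 38 mm beyond its pin (away from the robot). The pale board is 150 long, 58 wide, 14 mm thick, pin at mid-thickness: 60 mm of it lie beyond the pin, 90 mm on the robot's side. Moves with the board.
- board1_edge (a point): Middle of the robot-side end of board1, at half its thickness, 90 mm from the pin; rises on an arc about the pin as the board opens.
- board2 (a joint): Hinge of board2, pin along deck y: 0 = shut; grows (rad) as the dotted end sinks and the robot-side end rises; stop at 1.35, nearly upright. A free board takes about 4 N on its dot and stays where left; a wedged one gives 1 to 2 mm at most. All look alike when shut; any of the four may be the free one.
- board2_dot (a point): Centre of the flush black dot, 16 mm across, on top of board2, 38 mm beyond its pin (away from the robot). The pale board is 150 long, 58 wide, 14 mm thick, pin at mid-thickness: 60 mm of it lie beyond the pin, 90 mm on the robot's side. Moves with the board.
- board2_edge (a point): Middle of the robot-side end of board2, at half its thickness, 90 mm from the pin; rises on an arc about the pin as the board opens.
- board3 (a joint): Hinge of board3, pin along deck y: 0 = shut; grows (rad) as the dotted end sinks and the robot-side end rises; stop at 1.35, nearly upright. A free board takes about 4 N on its dot and stays where left; a wedged one gives 1 to 2 mm at most. All look alike when shut; any of the four may be the free one.
- board3_dot (a point): Centre of the flush black dot, 16 mm across, on top of board3, 38 mm beyond its pin (away from the robot). The pale board is 150 long, 58 wide, 14 mm thick, pin at mid-thickness: 60 mm of it lie beyond the pin, 90 mm on the robot's side. Moves with the board.
- board3_edge (a point): Middle of the robot-side end of board3, at half its thickness, 90 mm from the pin; rises on an arc about the pin as the board opens.
- board4 (a joint): Hinge of board4, pin along deck y: 0 = shut; grows (rad) as the dotted end sinks and the robot-side end rises; stop at 1.35, nearly upright. A free board takes about 4 N on its dot and stays where left; a wedged one gives 1 to 2 mm at most. All look alike when shut; any of the four may be the free one.
- board4_dot (a point): Centre of the flush black dot, 16 mm across, on top of board4, 38 mm beyond its pin (away from the robot). The pale board is 150 long, 58 wide, 14 mm thick, pin at mid-thickness: 60 mm of it lie beyond the pin, 90 mm on the robot's side. Moves with the board.
- board4_edge (a point): Middle of the robot-side end of board4, at half its thickness, 90 mm from the pin; rises on an arc about the pin as the board opens.
- compound_bar_center (a point): Centre of a loose green bar of polishing compound, 70 x 30 x 22 mm, lying on the box's left (+y) end rail. Leave alone.
- whetstone_center (a point): Centre of a loose grey whetstone, 70 x 200 x 28 mm, lying on the table beyond the box. Leave alone.
- knife_grip (a point): Middle of the black handle (120 x 24 x 18 mm) of a loose knife, 280 mm long, on the table right of the box. Leave alone.
- oil_tin_center (a point): Centre of a loose red oil tin, 60 mm across, 75 mm tall, standing on the table left of the box. Leave alone.

How it is judged:
By the outcome, as a careful person would: the job done as asked, in the order asked, and still so for the second after the job is handed in, with the robot touching nothing.
It also fails if it takes over 51 s, if anything falls off the work surface, if the arm or the gripper's body presses on something with over 40 N, if the wrist force passes 120 N, or if a joint passes its speed limit or range.

### The arm

A 6-joint arm with a two-finger parallel gripper is mounted at the origin on the work surface. World frame = base frame: x ahead of the robot, y to its left, z up, the work surface at z = 0. Lengths are in m, angles in degrees, forces in N, time in s.
With the tool pointing down it reaches from about 0.4 to 0.825 m from the base axis. Payload 7 kg.
Tool frame: the origin (TCP) lies at the centre of the arm's flange, where the gripper is bolted on; the fingertips stand 178 mm ahead of it and the grasp point (between the pads) lies 159 mm ahead of it; x points along the fingers, y is the direction in which the jaws open and shut, and the axes are right-handed (so a half turn about x gives the same grasp; the last joint's range is limited). The gripper opens to 88 mm and grips with 3 to 60 N. Pads are 19 mm wide; open, the fingers measure 130 mm over their backs; the gripper's body (78 mm by 193 mm) begins 47 mm behind the grasp point.
Start: joints at [80.735, 20.546, 0.682, 0, -70.136, -16.507], TCP at [0.293, 0.608, 0.405] pointing down, gripper open.
Joint ranges: [-176.03, 176.03], [-82.01, 121.73], [-58.28, 71.71], [-173.87, 95.51], [-174.79, -0.11], [-173.66, 173.66]. Speed limits (degrees/s): [136.94, 136.94, 172.46, 180, 180, 180].

### API

Orientations are given as [roll, pitch, yaw] about the fixed x, y, z axes, in that order (R = Rz(yaw) Ry(pitch) Rx(roll)).
In Python, from plant import ctrl gives the robot as it stands. The module is installed in compiled form; this text tells all that it offers.
- The arm moves only by the shell command python3 -m inch 'ROWS'. ROWS is JSON, one flat list of numbers, 7 for each row, row after row: the shift along the tool's x, y, z in m, then the turn, a rotation vector about the tool's x, y, z in degrees, then the finger opening in m, from 0 to 0.0876. In form: [dx, dy, dz, rx, ry, rz, hand, dx, dy, dz, rx, ry, rz, hand, ...]. A call has 1 to 20 rows; each row shifts and turns the pose as measured when the row begins, along the tool's axes as they then stand; what a row does not reach is not made up. A row lasts 1/8 s, in which the tool goes at most 62.5 mm and 10.7 degrees, less where a joint would pass 70% of its speed; a pose out of reach is approached as far as the arm can. A call with a gripper value outside its range is refused whole. The fingers move at their own pace and stop on an object; the grip force is fixed at half the most. Time passes only in rows, so rows that do not move let the fingers close. It gives the time, the measured TCP pose, the force and the opening at its end, in the units of the state.
- ctrl.get_obs(): the state, without advancing time (a new reading comes with each control period).
- ctrl.snapshot(name): name is "side" or "top" or "wrist"; returns a dict with "color" (400x640x3 uint8, red, green, blue), "depth" (400x640 float32, m along the optical axis (not along the pixel's ray), 0 where there is no reading), "K" (3x3 intrinsics, pixels), "position" and "attitude" of the camera in the world; the wrist camera has in their place "hand_eye" (4x4, takes a point from camera to tool coordinates, whose origin is the TCP and whose axes are the tool frame's). Camera axes: x right, y up, looking along -z (the intrinsics and any distortion apply to the point x, -y, -z); pixel columns grow to the right and rows downward; lengths in m; the calibration is good to about 2 mm. The wrist camera is an equidistant fisheye: a pixel r from the principal point sees the ray r / f radians off the axis. A picture is of the moment at which its call begins: read the wrist's pose just before it.
- ctrl.close_job(): hands the job in, once; it reports no verdict.
The state is a dict: "clock": time; "joint_pos": joint angles; "qvel": joint speeds; "tau": joint torques, N m; "tool_pos": TCP position; "orientation": TCP orientation; "force": force on the tool from outside, world axes, zero at the start; "moment": the same for the moment, N m; "opening": finger opening in m.
Only numpy, scipy, OpenCV 4.12 (cv2) and the standard library are available. Lean on these libraries where they do the work, as an engineer would, in place of code of your own. Each camera call takes 0.05 s, during which the arm holds its last target.

## Working session

There is one attempt and no reset: what is moved stays moved. The work goes in short steps, Python scripts to look and compute and a shell command to move; the robot and the scene stay as the last step left them, time stands still between calls to the robot, and variables do not carry over. Pictures are saved under pics/ and viewed, and the job is handed in when it is done.

```bash
mkdir -p pics; cat > h.py <<'E'
import numpy as np,cv2
from plant import ctrl
from scipy.spatial.transform import Rotation as R
def snap(n,f):
    s=ctrl.snapshot(n); cv2.imwrite('pics/'+f,s['color'][:,:,::-1]); return s
E
python3 - <<'E'
from h import *
o=ctrl.get_obs(); print(o)
for n in('top','side'):
    s=snap(n,n+'0.png'); print(n,s['K'],s['position'],s['attitude'],s.keys())
    np.savez(n+'0.npz',**{k:v for k,v in s.items()})
E
```

```text
{'clock': 0.0, 'joint_pos': array([ 8.07366778e+01,  2.05901339e+01,  6.33737537e-01, -2.14207489e-02,
       -7.01324644e+01, -1.65068513e+01]), 'qvel': array([ 0.02587395, -0.00554407, -0.00396054,  0.13083144,  0.002911  ,
        0.04021707]), 'tau': array([-3.52921438e-05, -5.82721317e+01,  2.93046409e+01,  6.99689627e+00,
        6.71296104e-03, -1.71416482e-04]), 'tool_pos': array([0.293378  , 0.60769779, 0.40373275]), 'orientation': array([  93.74024997,   89.90888544, -112.0372189 ]), 'force': array([ 0.50639995, -0.63190291,  0.70110942]), 'moment': array([-0.02342679, -0.04296455, -0.05362204]), 'opening': 0.08767236049460982}
top [[442.14734455   0.         316.20025971]
 [  0.         442.14734455 202.53762782]
 [  0.           0.           1.        ]] [0.41411388 0.03147565 1.22078363] [  7.08006702   0.92798301 -90.60702469] dict_keys(['color', 'depth', 'K', 'position', 'attitude'])
side [[488.15577835   0.         314.42091424]
 [  0.         488.15577835 201.96207504]
 [  0.           0.           1.        ]] [ 0.42999825 -0.71840196  0.83606653] [44.66897977 -0.06470086 -9.14926702] dict_keys(['color', 'depth', 'K', 'position', 'attitude'])
```

View pics/top0.png

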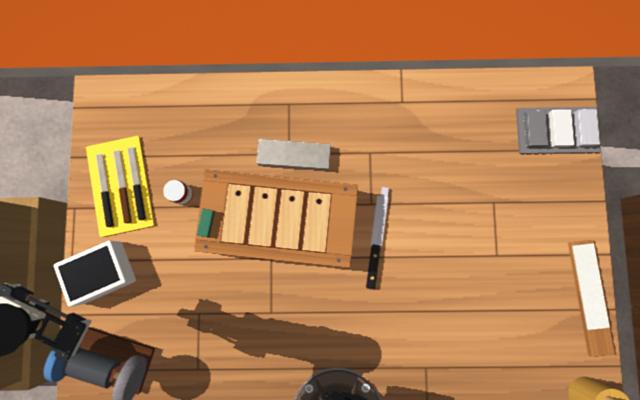

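View pics/side0.png

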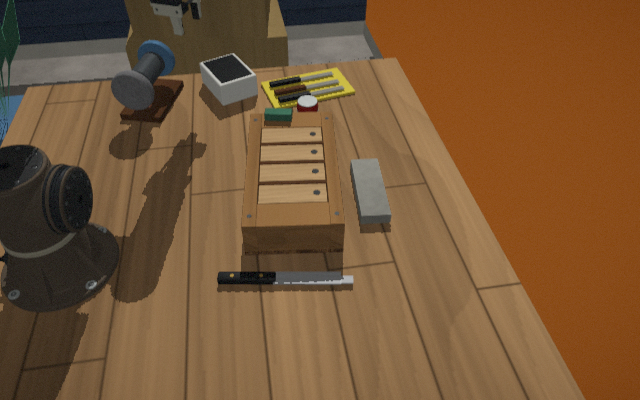

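The top view shows four boards with dots near (238,193), (265,196), (292,199) and (319,202). The tin is at (177,191), the green bar at (205,223), the knife at (378,240) and the whetstone at (293,154). The side view agrees.

```bash
cat >> h.py <<'E'
def ray(s,u,v,z):
    K=s['K']; d=np.array([(u-K[0,2])/K[0,0],-(v-K[1,2])/K[1,1],-1.])
    d=R.from_euler('xyz',s['attitude'],degrees=True).apply(d); p=np.array(s['position'])
    return p+d*(z-p[2])/d[2]
def dots(s,roi,z=.092,thr=70):
    x0,y0,x1,y1=roi; g=s['color'].max(2)[y0:y1,x0:x1]
    w=(g<thr).astype(np.uint8)
    n,l,st,c=cv2.connectedComponentsWithStats(w)
    return [(c[i]+[x0,y0],st[i,4]) for i in range(1,n)]
E
python3 - <<'E'
from h import *
for n,roi in(('top',(225,180,330,215)),('side',(300,125,326,202))):
    s=dict(np.load(n+'0.npz'))
    D=[(c,a,ray(s,*c,.092)) for c,a in dots(s,roi) if a>5]
    for d in D: print(n,d[0].round(1),d[1],d[2].round(4))
    if n=='side':continue
    P=np.array([d[2] for d in D]);P=P[P[:,1].argsort()];t=P[-1]-P[0]; print(np.linalg.norm(t))
    ey=t/np.linalg.norm(t); print('yaw',np.degrees(np.arctan2(-ey[0],ey[1])))
E
```

```text
top [237.8 192.8] 11 [0.5824 0.2508 0.092 ]
top [264.6 195.6] 13 [0.5742 0.1813 0.092 ]
top [291.6 198.4] 13 [0.5661 0.1115 0.092 ]
top [318.5 201. ] 12 [0.5584 0.0423 0.092 ]
0.20988966556947292
yaw -6.561589297527016
side [312.3 133.4] 7 [0.5807 0.2452 0.092 ]
side [313.3 151.3] 10 [0.5722 0.176  0.092 ]
side [313.9 170.7] 7 [0.5625 0.1071 0.092 ]
side [316.  192.1] 11 [0.556 0.037 0.092]
```

```bash
cat >> h.py <<'E'
YAW=np.radians(-6.56)
ex=np.array([np.cos(YAW),np.sin(YAW),0]); ey=np.array([-np.sin(YAW),np.cos(YAW),0])
def want(sgn=1):
    x=np.array([0,0,-1.]); y=sgn*ey; return np.column_stack([x,y,np.cross(x,y)])
def to(p,sgn=1):
    "tool-frame shift to bring fingertip to p and rotvec to wanted attitude"
    o=ctrl.get_obs(); Rc=R.from_euler('xyz',o['orientation'],degrees=True).as_matrix()
    tcp=np.array(p)+[0,0,.178]
    print('clk',round(o['clock'],2),'tip',(o['tool_pos']+Rc[:,0]*.178).round(4),'F',o['force'].round(2))
    print('shift',(Rc.T@(tcp-o['tool_pos'])).round(4),'rot',np.degrees(R.from_matrix(Rc.T@want(sgn)).as_rotvec()).round(2))
E
python3 - <<'E'
from h import *
for sg in(1,-1): to([.582,.249,.226],sg)
o=ctrl.get_obs();print(R.from_euler('xyz',o['orientation'],degrees=True).as_matrix().round(2))
s=dict(np.load('top0.npz')); d=s['depth'];K=s['K']
v,u=np.mgrid[:400,:640]; P=np.stack([(u-K[0,2])/K[0,0]*d,-(v-K[1,2])/K[0,0]*d,-d],-1)
W=P@R.from_euler('xyz',s['attitude'],degrees=True).as_matrix().T+s['position']
for n,(x0,y0,x1,y1) in dict(white=(50,240,140,305),box=(190,165,360,270),tin=(160,175,192,207),grinder=(110,350,160,400)).items():
    w=W[y0:y1,x0:x1]; print(n,np.percentile(w[...,2][d[y0:y1,x0:x1]>0],[50,95,100]).round(3))
E
```

```text
clk 0.1 tip [0.2933 0.6075 0.2258] F [-0.87  0.42  0.02]
shift [ 2.000e-04  1.975e-01 -4.159e-01] rot [ 1.6078e+02 -1.2000e-01 -1.0000e-02]
clk 0.1 tip [0.2933 0.6075 0.2258] F [-0.87  0.42  0.02]
shift [ 2.000e-04  1.975e-01 -4.159e-01] rot [-1.922e+01  1.000e-02 -8.000e-02]
[[-0.   -0.43 -0.9 ]
 [-0.   -0.9   0.43]
 [-1.    0.   -0.  ]]
white [0.056 0.073 0.078]
box [0.091 0.095 0.119]
tin [0.023 0.077 0.08 ]
grinder [0.056 0.155 0.163]
```

```bash
python3 -m inch '[0,0,0,-9.6,0,0,0, 0,0,0,-9.6,0,0,0, 0,0.035,-0.036,0,0,0,0, 0,0.035,-0.036,0,0,0,0, 0,0.035,-0.036,0,0,0,0, 0,0.035,-0.036,0,0,0,0, 0,0.035,-0.036,0,0,0,0, 0,0.035,-0.036,0,0,0,0]'
python3 - <<'E'
from h import *
to([.582,.249,.13],-1)
s=snap('wrist','w1.png'); print(s['K'],s['hand_eye'])
to([.582,.249,.13],-1)
E
```

```text
clock: 1.1
tool_pos: [0.4891, 0.3722, 0.3999]
orientation: [69.6, 89.5, -116.0]
force: [0.3, 0.8, 1.3]
opening: 0.0134
clk 1.1 tip [0.4884 0.3708 0.2219] F [0.26 0.85 1.25]
shift [ 0.0925  0.1128 -0.1047] rot [ 0.97  0.17 -0.47]
[[309.70691629   0.         320.2428241 ]
 [  0.         309.70691629 196.24031987]
 [  0.           0.           1.        ]] [[ 4.31559817e-05  2.94203028e-01 -9.55742945e-01  2.03795597e-02]
 [ 9.99999999e-01 -3.54243515e-05  3.42498266e-05 -5.47162187e-06]
 [-2.37801714e-05 -9.55742945e-01 -2.94203029e-01 -7.98962257e-02]
 [ 0.00000000e+00  0.00000000e+00  0.00000000e+00  1.00000000e+00]]
clk 1.15 tip [0.491  0.3667 0.2219] F [ 0.44 -1.72  0.34]
shift [ 0.0927  0.1089 -0.1021] rot [ 0.83  0.16 -0.57]
```

View pics/w1.png

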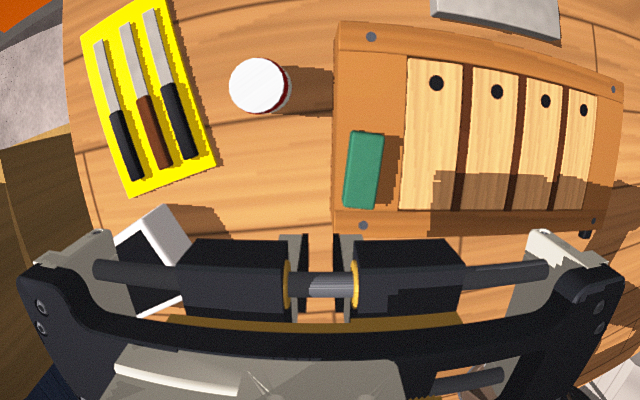

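```bash
python3 -m inch '[0.01,0.04,-0.02,0.4,0,-0.3,0, 0.01,0.04,-0.02,0.4,0,-0.3,0, 0,0.029,0,0,0,0,0, 0,0,0,0,0,0,0, 0,0,0,0,0,0,0]'
cat > w.py <<'E'
from h import *
import sys
def wdots(f,roi=None):
    o=ctrl.get_obs(); s=snap('wrist',f)
    Rc=R.from_euler('xyz',o['orientation'],degrees=True).as_matrix();K=s['K'];H=np.array(s['hand_eye'])
    for c,a in dots(s,(330,20,640,180),thr=50) if roi is None else dots(s,roi,thr=50):
        if not 30<a<700: continue
        q=np.array([c[0]-K[0,2],c[1]-K[1,2]]);r=np.hypot(*q);th=r/K[0,0]
        d=np.array([np.sin(th)*q[0]/r,-np.sin(th)*q[1]/r,-np.cos(th)])
        d=Rc@H[:3,:3]@d; p=o['tool_pos']+Rc@H[:3,3]; p=p+d*(.092-p[2])/d[2]
        print(c.round(1),a,p.round(4))
E
python3 - <<'E'
from w import *
wdots('w2.png',(0,0,640,230))
to([.582,.249,.13],-1)
E
```

```text
clock: 1.78
tool_pos: [0.5206, 0.2506, 0.3789]
orientation: [6.4, 89.8, 179.7]
force: [-0.5, 0.9, -0.2]
opening: 0.0005
[313.1 124.8] 207 [0.5814 0.2494 0.092 ]
[393.4 126.1] 195 [0.5733 0.1801 0.092 ]
[465.2 129.8] 154 [0.5653 0.1106 0.092 ]
[523.5 135. ] 110 [0.5571 0.0414 0.092 ]
[108.4 169.3] 556 [0.5723 0.4668 0.092 ]
[ 90.1 172.4] 280 [0.5733 0.4953 0.092 ]
[ 70.6 189.7] 523 [0.5589 0.5359 0.092 ]
[483.9 199.7] 94 [0.4944 0.0889 0.092 ]
clk 1.82 tip [0.5198 0.2508 0.2009] F [ 0.04 -0.94  0.26]
shift [ 0.0707 -0.0054 -0.0616] rot [-0.15  0.25 -0.02]
```

View pics/w2.png

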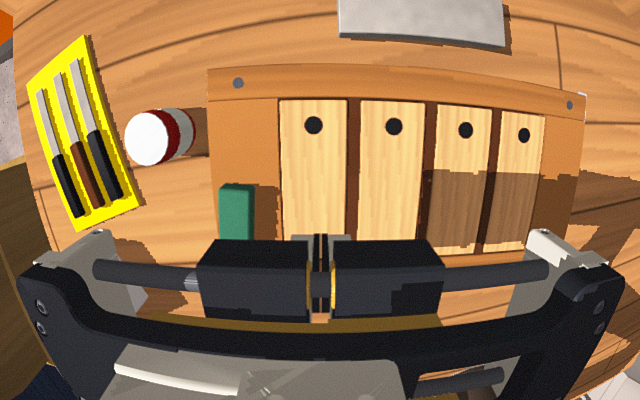

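The wrist view shows the dots at (313,125), (393,126), (465,130) and (523,135), and it agrees with the top view to within 1–2 mm. I'll go to board4 first.

```bash
python3 -m inch '[0.03,-0.003,-0.031,0,0.1,0,0, 0.03,-0.003,-0.031,0,0.1,0,0, 0.025,0,0,0,0,0,0, 0,0,0,0,0,0,0]'
python3 - <<'E'
from h import *
to([.5815,.2495,.098],-1)
E
```

```text
clock: 2.33
tool_pos: [0.584, 0.2544, 0.2933]
orientation: [-130.9, 89.8, 42.7]
force: [-0.5, -0.9, 0.2]
opening: 0.0007
clk 2.33 tip [0.5844 0.2548 0.1153] F [-0.48 -0.91  0.16]
shift [0.0173 0.0052 0.0019] rot [ 0.21 -0.13  0.15]
```

```bash
python3 -m inch '[0.017,0.005,0.002,0,0,0,0, 0,0,0,0,0,0,0, 0.002,0,0,0,0,0,0, 0,0,0,0,0,0,0]'
python3 - <<'E'
from h import *
to([.5815,.2495,.092],-1)
E
```

```text
clock: 2.82
tool_pos: [0.5821, 0.253, 0.2793]
orientation: [-140.7, 89.4, 33.2]
force: [0.5, 0.0, 0.3]
opening: 0.0006
clk 2.83 tip [0.5836 0.254  0.1013] F [0.54 0.03 0.27]
shift [0.0093 0.0036 0.0003] rot [ 0.46 -0.44  0.36]
```

```bash
python3 -m inch '[0.005,0.005,0,0,-0.4,0.3,0, 0.003,0.001,0,0,0,0,0]'
python3 -m inch '[0.002,0,0,0,0,0,0]'
python3 -m inch '[0.002,0,0,0,0,0,0]'
python3 - <<'E'
from h import *
to([.5815,.2495,.092],-1)
E
```

```text
clock: 3.08
tool_pos: [0.5817, 0.2471, 0.2723]
orientation: [-131.0, 89.8, 42.9]
force: [0.0, 0.3, -0.9]
opening: 0.0007
clock: 3.2
tool_pos: [0.5818, 0.2469, 0.2702]
orientation: [-132.2, 89.8, 41.7]
force: [-0.8, 0.4, 4.8]
opening: 0.0004
clock: 3.32
tool_pos: [0.5819, 0.247, 0.2696]
orientation: [-141.1, 89.8, 32.8]
force: [-9.1, -1.1, 22.1]
opening: 0.0008
clk 3.33 tip [0.5824 0.2473 0.0916] F [-9.08 -1.11 22.14]
shift [-0.0004 -0.0025  0.0006] rot [ 0.5  -0.15  0.12]
```

Board4 is stiff: 22 N for less than 1 mm. I'll lift off and go to board3 with smaller steps.

```bash
python3 -m inch '[-0.015,0,0,0,0,0,0, 0,0.034,0,0,0,0,0, 0,0.034,0,0,0,0,0, 0,0,0,0,0,0,0]'
python3 - <<'E'
from h import *
to([.5735,.180,.0945],-1)
E
```

```text
clock: 3.82
tool_pos: [0.575, 0.1783, 0.2867]
orientation: [-145.4, 89.7, 28.6]
force: [1.0, 0.9, 0.3]
opening: 0.0005
clk 3.83 tip [0.5758 0.1788 0.1087] F [0.97 0.9  0.3 ]
shift [ 0.0142 -0.0015  0.0017] rot [ 0.57 -0.26  0.18]
```

```bash
python3 -m inch '[0.010,-0.001,0.001,0.5,-0.2,0.2,0, 0.003,0,0.001,0,0,0,0]'
python3 -m inch '[0,0,0,0,0,0,0]'
python3 -m inch '[0.001,0,0,0,0,0,0]'
python3 -m inch '[0.001,0,0,0,0,0,0]'
```

```text
clock: 4.08
tool_pos: [0.5735, 0.1804, 0.2736]
orientation: [-171.0, 89.9, 2.5]
force: [0.3, -0.3, 0.1]
opening: 0.0003
clock: 4.2
tool_pos: [0.5734, 0.181, 0.273]
orientation: [167.6, 89.9, -18.9]
force: [0.7, 1.0, 0.0]
opening: 0.0003
clock: 4.32
tool_pos: [0.5735, 0.1815, 0.2718]
orientation: [157.8, 89.9, -28.6]
force: [-0.1, -0.7, 0.8]
opening: 0.0001
clock: 4.45
tool_pos: [0.5735, 0.1818, 0.2707]
orientation: [156.9, 89.9, -29.5]
force: [-0.5, -0.1, -0.2]
opening: 0.0008
```

```bash
for i in 1; do python3 -m inch '[0.001,0.001,0,0,0,0,0]';done
python3 -m inch '[0.001,0.001,0,0,0,0,0]'
```

```text
clock: 4.58
tool_pos: [0.5736, 0.1812, 0.2701]
orientation: [-171.3, 89.9, 2.3]
force: [-1.1, 2.3, 4.6]
opening: 0.0005
clock: 4.7
tool_pos: [0.5737, 0.1807, 0.2697]
orientation: [-152.8, 89.8, 20.8]
force: [-4.9, 5.4, 9.4]
opening: 0.0006
```

```bash
python3 -m inch '[0.001,0,0,0,0,0,0]'
```

```text
clock: 4.82
tool_pos: [0.5736, 0.1808, 0.2697]
orientation: [-152.1, 89.8, 21.5]
force: [-5.5, -0.0, 12.3]
opening: 0.0007
```

Board3 is also wedged: 12 N with no movement. Next is board2.

```bash
python3 -m inch '[-0.015,0,0,0,0,0,0, 0,0.034,0,0,0,0,0, 0,0.036,0,0,0,0,0, 0,0,0,0,0,0,0]'
python3 - <<'E'
from h import *
to([.5655,.1107,.0945],-1)
E
```

```text
clock: 5.32
tool_pos: [0.5659, 0.1093, 0.2876]
orientation: [-159.8, 89.7, 13.9]
force: [0.2, 0.8, 0.4]
opening: 0.0003
clk 5.33 tip [0.5668 0.1095 0.1096] F [0.23 0.8  0.39]
shift [ 0.0151 -0.0013  0.0006] rot [ 0.25 -0.29  0.11]
```

```bash
python3 -m inch '[0.011,-0.001,0.001,0.2,-0.2,0.1,0, 0.004,0,0,0,0,0,0]'
python3 -m inch '[0.001,0,0,0,0,0,0]'
python3 -m inch '[0.001,0,0,0,0,0,0]'
python3 -m inch '[0.001,0,0,0,0,0,0]'

```

```text
clock: 5.58
tool_pos: [0.5654, 0.1109, 0.2727]
orientation: [-162.1, 89.8, 11.4]
force: [0.1, 0.2, 0.9]
opening: 0.0003
clock: 5.7
tool_pos: [0.5654, 0.1114, 0.2711]
orientation: [-170.1, 89.9, 3.4]
force: [0.4, -0.0, -0.6]
opening: 0.0001
clock: 5.82
tool_pos: [0.5656, 0.1118, 0.2701]
orientation: [173.2, 89.9, -13.3]
force: [-1.3, -2.8, 5.3]
opening: 0.0003
clock: 5.95
tool_pos: [0.5657, 0.1119, 0.2693]
orientation: [160.9, 89.9, -25.5]
force: [0.0, -2.6, 4.6]
opening: 0.0005
```

```bash
python3 -m inch '[0.001,0,0,0,0,0,0]'
python3 -m inch '[0.001,0,0,0,0,0,0]'

```

```text
clock: 6.08
tool_pos: [0.5657, 0.1118, 0.2686]
orientation: [161.5, 89.9, -24.9]
force: [-0.8, -2.7, 4.4]
opening: 0.0002
clock: 6.2
tool_pos: [0.5658, 0.1118, 0.2679]
orientation: [167.1, 89.8, -19.3]
force: [-0.7, -1.2, 4.0]
opening: 0.0004
```

Board2 yields at a steady 4 N or so, so it's the free one. I'll press it down further.

```bash
python3 -m inch '[0.003,0.0005,0,0,0,0,0,0.003,0.0005,0,0,0,0,0]'
python3 -m inch '[0.004,0,0,0,0,0,0,0.004,0,0,0,0,0,0]'
python3 - <<'E'
from h import *
to([.5655,.1107,.068],-1)
E
```

```text
clock: 6.45
tool_pos: [0.566, 0.1114, 0.2624]
orientation: [-166.3, 89.7, 7.3]
force: [-2.4, 1.6, 5.7]
opening: 0.0005
clock: 6.7
tool_pos: [0.5662, 0.1117, 0.2548]
orientation: [-158.5, 89.7, 15.2]
force: [-1.8, -1.2, 4.9]
opening: 0.0001
clk 6.7 tip [0.5673 0.112  0.0768] F [-1.75 -1.17  4.9 ]
shift [0.0088 0.0011 0.0007] rot [ 0.17 -0.32  0.13]
```

```bash
python3 -m inch '[0.005,0.001,0.001,0,-0.3,0,0,0.005,0,0,0,0,0,0,0.003,0,0,0,0,0,0]'
python3 - <<'E'
from h import *
snap('side','s1.png')
to([.5655,.1107,.068],-1)
E
```

```text
clock: 7.08
tool_pos: [0.5665, 0.1118, 0.2426]
orientation: [-131.5, 89.6, 42.1]
force: [0.6, -0.6, 4.5]
opening: 0.0
clk 7.12 tip [0.5673 0.1126 0.0643] F [0.71 0.43 3.82]
shift [-0.0038  0.0011  0.0008] rot [ 0.2  -0.25  0.29]
```

View pics/s1.png

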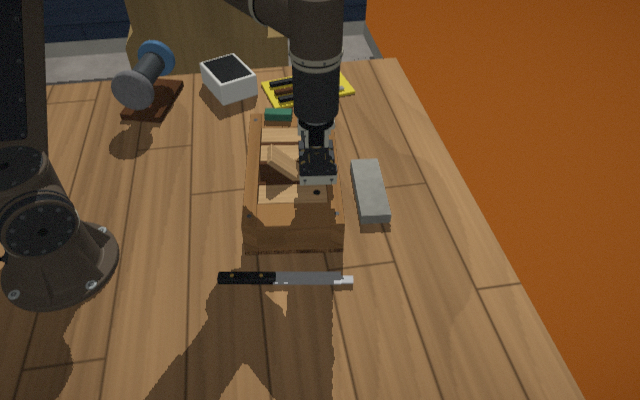

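The board is tipped to about 45°, with its raised end at (270,150). I'll lift, go to the robot side, drop behind the raised end and check.

```bash
python3 -m inch '[-0.02,0,0,0,0,0,0,-0.05,0,0,0,0,0,0,-0.05,0,0,0,0,0,0,-0.055,0.001,0,0,0,0,0,0,0,0.05,0,0,0,0,0,0,0.05,0,0,0,0,0,0,0.05,0,0,0,0,0,0,0,0,0,0,0]'
python3 - <<'E'
from h import *
dot2=np.array([.5655,.1107,0]);pin=dot2-.038*ex
to(pin-.110*ex+[0,0,.125],-1)
snap('side','s2.png')
E
```

```text
clock: 8.12
tool_pos: [0.4114, 0.1271, 0.4177]
orientation: [-37.2, 89.6, 136.2]
force: [0.7, 0.3, 0.4]
opening: 0.0008
clk 8.12 tip [0.4105 0.128  0.2397] F [0.72 0.31 0.42]
shift [ 0.1147 -0.0008 -0.0076] rot [0.01 0.32 0.25]
```

View pics/s2.png

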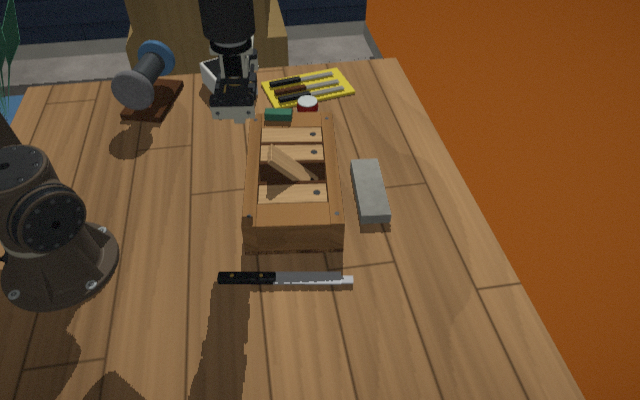

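Board2 stands at about 45°, with its edge near (270,150), and the gripper is behind it. I'll lower and push.

```bash
python3 -m inch '[0.05,0,-0.004,0,0.3,0.2,0,0.045,0,-0.003,0,0,0,0,0.01,0,0,0,0,0,0,0,0,0,0,0,0,0]'
python3 - <<'E'
from h import *
dot2=np.array([.5655,.1107,0]);pin=dot2-.038*ex
to(pin-.080*ex+[0,0,.125],-1)
E
```

```text
clock: 8.68
tool_pos: [0.4222, 0.1279, 0.3111]
orientation: [-135.8, 89.9, 37.6]
force: [0.1, -0.3, 1.0]
opening: 0.0003
clk 8.68 tip [0.4226 0.1281 0.1331] F [ 0.06 -0.34  0.96]
shift [ 0.0082  0.0007 -0.0263] rot [-0.02 -0.1   0.1 ]
```

```bash
python3 -m inch '[0.003,0.001,-0.012,0,0,0,0,0.002,0,-0.012,0,0,0,0,0,0,-0.010,0,0,0,0]'
python3 -m inch '[-0.001,0,-0.010,0,0,0,0,-0.002,0,-0.010,0,0,0,0]'
python3 - <<'E'
from h import *
dot2=np.array([.5655,.1107,0]);pin=dot2-.038*ex
to(pin-.036*ex+[0,0,.145],-1)
E
```

```text
clock: 9.05
tool_pos: [0.4577, 0.1231, 0.309]
orientation: [-111.8, 89.8, 61.6]
force: [-9.7, 0.7, 4.5]
opening: 0.0005
clock: 9.3
tool_pos: [0.4791, 0.1205, 0.3133]
orientation: [-104.0, 89.7, 69.3]
force: [-3.3, 0.5, 2.5]
opening: 0.0002
clk 9.3 tip [0.4793 0.1212 0.1353] F [-3.27  0.47  2.5 ]
shift [-0.0097 -0.0002 -0.013 ] rot [-0.05 -0.06  0.24]
```

```bash
python3 -m inch '[-0.002,0,-0.006,0,0,0,0,-0.001,0,-0.003,0,0,0,0]'
python3 -m inch '[0,0,-0.003,0,0,0,0]'
python3 -m inch '[0,0,-0.002,0,0,0,0]'
python3 - <<'E'
from h import *
dot2=np.array([.5655,.1107,0]);pin=dot2-.038*ex
to(pin-.036*ex+[0,0,.145],-1)
E
```

```text
clock: 9.55
tool_pos: [0.4896, 0.1192, 0.317]
orientation: [-112.9, 89.7, 60.4]
force: [-2.5, 0.6, 1.8]
opening: 0.0007
clock: 9.68
tool_pos: [0.4913, 0.1188, 0.3168]
orientation: [-67.2, 89.7, 106.1]
force: [-24.6, 9.2, 18.4]
opening: 0.0002
clock: 9.8
tool_pos: [0.4917, 0.1187, 0.3167]
orientation: [-37.7, 89.6, 135.6]
force: [-17.0, 7.6, 11.3]
opening: 0.0004
clk 9.8 tip [0.4907 0.1196 0.1388] F [-16.99   7.55  11.32]
shift [-0.0063 -0.0005 -0.0002] rot [-0.17  0.33  0.26]
```

The board met a hard stop just where the 1.35 rad stop should be. I'll retreat toward the robot, lift, and check.

```bash
python3 -m inch '[0,0,0.01,0,0,0,0,0,0,0.03,0,0,0,0,0,0,0.03,0,0,0,0,-0.05,0,0.01,0,0,0,0,-0.05,0,0,0,0,0,0,-0.03,-0.05,0,0,0,0,0,0,-0.05,0,0,0,0,0,0,-0.05,0,0,0,0,0,0,0,0,0,0,0,0,0,0,0,0,0,0,0,0]'
python3 - <<'E'
from h import *
o=ctrl.get_obs();print(o['clock'],o['force'],o['tool_pos'])
s=snap('side','s3.png');t=snap('top','t3.png')
np.savez('s3.npz',**s);np.savez('t3.npz',**t)
E
```

```text
9.8 [-16.98793807   7.55200173  11.3156504 ] [0.49165807 0.1187151  0.31674917]validation failed for argument at $...
```

View pics/s3.png

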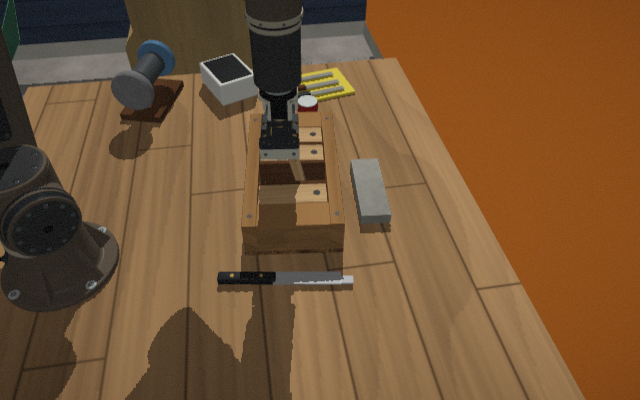

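View pics/t3.png

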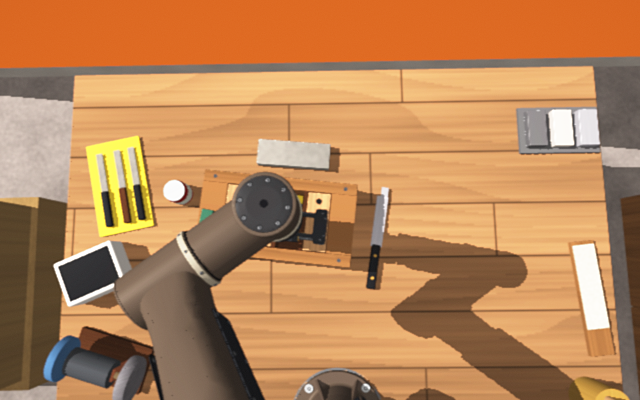

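The call was refused because I mistyped the row lengths, so nothing moved. I'll retype it.

```bash
python3 -m inch '[0,0,0.01,0,0,0,0, 0,0,0.03,0,0,0,0, 0,0,0.03,0,0,0,0, -0.05,0,0.005,0,0,0,0, -0.05,0,0,0,0,0,0, -0.03,-0.05,0,0,0,0,0, 0,-0.05,0,0,0,0,0, 0,-0.05,0,0,0,0,0, 0,-0.05,0,0,0,0,0, 0,0,0,0,0,0,0, 0,0,0,0,0,0,0]'
python3 - <<'E'
from h import *
s=snap('side','s4.png');t=snap('top','t4.png')
np.savez('s4.npz',**s);np.savez('t4.npz',**t)
E
```

```text
clock: 11.28
tool_pos: [0.4376, 0.3308, 0.4539]
orientation: [-101.6, 89.4, 71.7]
force: [0.8, -0.1, 0.7]
opening: 0.0006
```

View pics/s4.png

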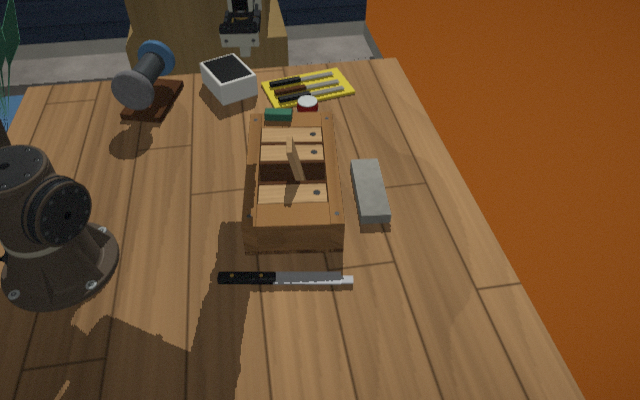

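View pics/t4.png

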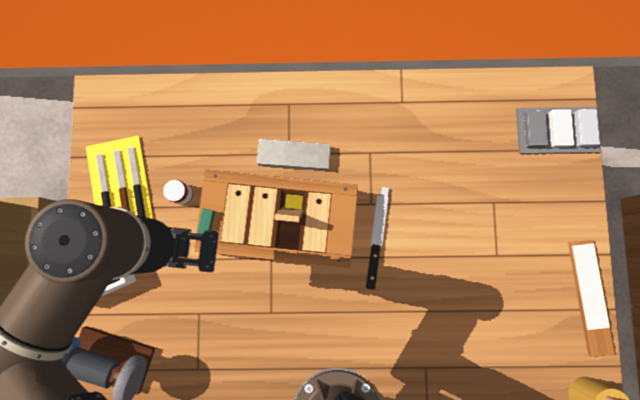

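Board2 stands near-upright at (295,158) in the side view, and the others look unmoved. I'll measure the angle from depth.

```bash
python3 - <<'E'
from h import *
dot2=np.array([.5655,.1107,0]);pin=dot2-.038*ex
for n in('s4','t4'):
    s=dict(np.load(n+'.npz')); d=s['depth'];K=s['K']
    v,u=np.mgrid[:400,:640]; P=np.stack([(u-K[0,2])/K[0,0]*d,-(v-K[1,2])/K[0,0]*d,-d],-1)
    W=P@R.from_euler('xyz',s['attitude'],degrees=True).as_matrix().T+s['position']
    X=(W-pin)@ex;Y=(W-pin)@ey;Z=W[...,2]
    m=(abs(Y)<.045)&(Z>.105)&(Z<.2)&(abs(X)<.1)&(d>0)
    print(n,m.sum(),'Zmax',Z[m].max().round(4))
    for z0 in np.arange(.105,.19,.01):
        q=m&(Z>=z0)&(Z<z0+.01)
        if q.any(): print(z0.round(3),q.sum(),X[q].min().round(4),X[q].max().round(4),Y[q].min().round(3),Y[q].max().round(3))
a,b=dict(np.load('top0.npz')),dict(np.load('t4.npz'))
df=cv2.absdiff(a['color'],b['color']).max(2)
for n,(x0,y0,x1,y1) in dict(stone=(250,135,335,172),knife=(362,183,395,292),tin=(160,176,192,207)).items(): print(n,(df[y0:y1,x0:x1]>40).sum())
th=1.35;print('expect top corner',-90*np.cos(th)+7*np.sin(th),85+90*np.sin(th)+7*np.cos(th),'bot corner',-90*np.cos(th)-7*np.sin(th),85+90*np.sin(th)-7*np.cos(th))
E
```

```text
s4 361 Zmax 0.1752
0.105 36 -0.0121 0.0023 -0.033 0.022
0.115 43 -0.014 0.0002 -0.032 0.022
0.125 31 -0.018 -0.002 -0.032 0.026
0.135 46 -0.0199 -0.004 -0.032 0.028
0.145 40 -0.0216 -0.0064 -0.032 0.026
0.155 37 -0.0236 -0.0098 -0.032 0.022
0.165 127 -0.0253 -0.0118 -0.034 0.029
0.175 1 -0.0162 -0.0162 -0.002 -0.002
t4 233 Zmax 0.1782
0.105 11 -0.003 0.0036 -0.029 0.012
0.115 18 -0.0011 0.0017 -0.026 0.026
0.125 11 -0.0132 -0.0011 -0.029 0.017
0.135 15 -0.011 -0.0034 -0.029 0.026
0.145 12 -0.0075 -0.0053 -0.021 0.017
0.155 16 -0.0208 -0.0078 -0.029 0.026
0.165 134 -0.0252 -0.0103 -0.029 0.029
0.175 16 -0.023 -0.0118 -0.022 0.026
stone 0
knife 497
tin 0
expect top corner -12.88053833358712 174.34814901405062 bot corner -26.54066534316035 171.28205539474803
```

```bash
python3 - <<'E'
from h import *
a,b=dict(np.load('side0.npz')),dict(np.load('s4.npz'))
df=cv2.absdiff(a['color'],b['color']).max(2)
for n,(x0,y0,x1,y1) in dict(stone=(348,155,393,226),knife=(215,268,357,290),tin=(295,94,320,112),bar=(262,106,294,126)).items(): print(n,(df[y0:y1,x0:x1]>40).sum())
a,b=[dict(np.load(f))['color'].astype(int) for f in('top0.npz','t4.npz')]
for i in(a,b):
    g=(i[...,1]>i[...,0]+30)[200:245,190:222]; v,u=np.nonzero(g); print('bar px',g.sum(),u.mean()+190,v.mean()+200)
o=ctrl.get_obs();print(o['clock'],o['force'])
ctrl.close_job()
E
```

```text
stone 0
knife 175
tin 0
bar 0
bar px 284 204.6830985915493 222.36267605633802
bar px 251 204.80876494023903 220.80478087649402
11.375 [-0.24760188 -0.18370297 -0.6105107 ]
the job is handed in; nothing more can be done
```

Board2 was the loose one. It now stands open at its stop, and I've handed the job in at 11.4 s on the robot's clock.

- **Finding it:** I pressed board4, then board3, then board2, and left board1 untouched. Board4 and board3 were wedged. Board2 sank at a steady 4–5 N.
- **Opening it:** I pressed the dotted end down to about 45°, then went behind the raised end and pushed it up and over until it hit a firm stop.
- **Board angle:** Depth from both cameras puts the board's slope at about 77° (1.34 rad). Its top corners are within about 1–2 mm of where 1.35 rad would put them (the highest depth reading was 4 mm over), and it stayed there after I let go.
- **Robot:** The arm finished well clear of everything, with no contact force.
- **Other objects:** Comparing pictures from before and after, the whetstone, tin and compound bar show no change in the side view. In the top view the bar shows fewer green pixels, probably because the gripper partly hides it there.

Three things did not go cleanly:

- **Board4 pressed too hard:** My first test used 2 mm steps, so the force reached about 24 N before I stopped. I used 1 mm steps after that, and board3 peaked at about 13 N.
- **Stop force:** The final push against the board2 stop peaked at about 32 N in total. That was at the fingertips, not the gripper's body.
- **Knife check:** The knife area showed pixel differences in both views. I put this down to the arm's moving shadow, because the arm never came near the knife and its outline looks the same, but I did not measure it separately.

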